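Snap a fixture plate onto its three-ball tilted mount

ROBOT

A 6-joint arm with a two-finger parallel gripper is mounted at the origin on a cart in front of the work surface, level with it; the furniture and walls round the work are solid. World frame = base frame: x ahead of the robot, y to its left, z up, the work surface at z = 0. Lengths are in m, angles in rad, forces in N, time in s.
With the tool pointing down it reaches from about 0.35 to 0.975 m from the base axis. Payload 7.1 kg.
Tool frame: the origin (TCP) lies midway between the tips of the shut fingers; the grasp point (between the pads) lies 19 mm behind it; z points along the fingers, y is the line along which they close (so a half turn about z gives the same grasp; the last joint's range is limited). The gripper opens to 88 mm and grips with 3 to 60 N. Pads are 20 mm wide; open, the fingers measure 115 mm over their backs; the gripper's body (75 mm by 178 mm) begins 61 mm behind the grasp point.
Start: joints at [1.222, 0.423, 1.63, -0, 1.089, -0.019], TCP at [0.202, 0.591, 0.223] pointing down, gripper open.
Joint ranges: [-3, 3], [-0.9, 2.11], [0.09, 2.58], [-1.31, 4.45], [0.11, 2.69], [-2.54, 2.54]. Speed limits (rad/s): [2.39, 2.39, 3.01, 3.14, 3.14, 3.14].

INTERFACE

Orientations are given as a unit quaternion [w, x, y, z].
In Python, from station import move_pose, movel, movej, command_gripper, wait, inverse_kinematics, read_camera, camera_info, MotionError, job_done, get_time, get_joint_pos, get_qvel, get_effort, get_tcp_pos, get_ee_rot, get_ft_force, get_ft_torque, get_grip_width, get_finger_force gives the robot as it stands. Calls block until the motion is done:
- move_pose(position, orientation): joint-space move of the TCP to a pose.
- movel(position, frame=None, v=0.15, until_force=None): straight line of the TCP; frame=None keeps the orientation; v is the mean speed in m/s. With until_force (N) it stops when the force on the tool has changed by that much, and returns True; else False.
- movej(angles): joint-space move.
- command_gripper(opening): opening from 0.0 (shut) to 1.0 (fully open); the grip force is fixed at half the most; returns when the fingers have stopped.
- wait(seconds).
- inverse_kinematics(position, orientation): joint angles nearest the present ones, or None.
- read_camera(name): name is "scene" or "side" or "wrist"; returns the picture (420x560x3 uint8, red, green, blue); there is no depth.
- camera_info(name): a dict with "intrinsics" (3x3 intrinsics, pixels), "T" (4x4, takes a point from camera to world coordinates); the wrist camera has in their place "tool_from_camera" (4x4, takes a point from camera to tool coordinates, whose origin is the TCP and whose axes are the flange's). Camera axes: x right, y up, looking along -z (the intrinsics and any distortion apply to the point x, -y, -z); pixel columns grow to the right and rows downward; lengths in m; the calibration is good to about 2 mm. A picture is of the moment at which its call begins: read the wrist's pose just before it. camera_info takes no time and is no camera call.
A pose or a line that the arm cannot do raises MotionError and nothing moves.
- job_done(): hands the job in; it is judged then, once.
Readings, each from a call of its own:
- get_time(): time.
- get_joint_pos(): joint angles.
- get_qvel(): joint speeds.
- get_effort(): joint torques, N m.
- get_tcp_pos(): TCP position.
- get_ee_rot(): TCP orientation.
- get_ft_force(): force on the tool from outside, world axes, zero at the start.
- get_ft_torque(): the same for the moment, N m.
- get_grip_width(): opening from 0.0 (shut) to 1.0 (fully open).
- get_finger_force(): force on a finger pad.
Only numpy, scipy, OpenCV 4.12 (cv2) and the standard library are available. Lean on these libraries where they do the work, as an engineer would, in place of code of your own. Each camera call takes 0.05 s, during which the arm holds its last target. There are 200 camera calls.

TASK

Pick up the loose T-shaped metal fixture plate by its wooden grip block and set it on the sloping three-ball mount, narrow tongue uphill, so that its three pairs of pins straddle the three balls. With the gripper press it square to the slope until both spring clips snap over its side edges and hold it fully home, then let go. Leave the glue bottle, the tape roll and the neck block where they are.

Things in the scene. Friction and masses are not known exactly. Their poses are not given: they have to be found in the camera images.
- plate: Loose T-shaped bare metal fixture plate, 0.3 kg (varies by a quarter). Wide part x -50 to +20, 124 across its rounded side edges (y); tongue 50 wide on to x = +58. Sheet z 8 to 16, on pins below. Origin on its middle line, level with the pins' undersides (at bench height at the start); x to the tongue, z up. Starts flat on the bench, tongue away from the robot (yaw within 0.5).
- plate_grip (a point): Centre of the top of the plate's light wooden grip block with two brass screws: 24 along the plate's x, 56 along y, standing z 16 to 52 on the plate, centred at x = -7, y = 0. Grip it across its 24 mm. Axes as the plate's.
- plate_pins (a point): Underside of the plate, at its origin (0, 0, 0). Three pairs of parallel steel pins, each pin 10 thick and 32 long, axes 22 apart and 5 above this level; pair middles at plate (x, y) = (-28, 38), (-28, -38), (36, 0), each pair pointing at the plate's middle. Each pair straddles one ball.
- stand: Plywood foot of the mount, 150 x 160 x 12, fixed to the bench, left or right with the plate on the other side. Origin at the centre of its underside, z up, x away from the robot (yaw within 0.35).
- seat: Working face of the mount: bare metal plate, 130 (x) x 176 (y), sloping 30 degrees, looking up and back to the robot. Origin on its upper face, 55 above the bench, over the foot's origin; x uphill, y level to the left, z square out of the face. Fully home, the fixture plate's axes are parallel to these and its origin is at (0, 0, 11) here, the block's top 63 above the face.
- seat_balls (a point): On the face, at the seat's origin, axes as the seat's. Three steel balls, diameter 20, centres 6 above the face at (x, y) = (-28, 38), (-28, -38), (36, 0). The plate must come in along -z, so the tool tilts 30 degrees with it; pins and balls centre it from about 3 mm off. The clips resist with up to about 12 N from 17 to 9 mm before home, then pull it down with 4 to 7 N.
- clip_left (a joint): Sprung steel clip at the mount's left edge (foot at y = +72, x = -7), 22 wide, standing 46 out of the face, hinged at its foot. 0 = closed, grows (rad) as it is spread outwards, at most 0.6. The plate's edge slides down its inner ramp and spreads it to about 0.14; once snapped over the seated plate it reads below 0.06, its nose pressing on the edge from above.
- clip_right (a joint): The same clip at the mount's right edge (y = -72).
- glue_bottle: White glue bottle with an orange cap and red tip, 58 across, 226 tall, standing behind the work; origin under its middle. Leave it alone.
- tape_roll: Roll of yellow tape, 50 across, 19 tall, lying in front of the work; origin under its middle. Leave it alone.
- neck_block: Loose block of light wood with tapered ends, 48 x 188 x 26, lying behind the work; origin under its middle. Leave it alone.
There are look-alikes about, which are no part of the job. Leave any black or turquoise look-alike of the plate alone.

How it is judged:
On the way:
1. the plate is pressed fully home on the balls while the gripper still touches it, both clips snapped over its edges (x of plate in the frame of seat between -0.0025 and 0.0025 m and y of plate in the frame of seat between -0.0025 and 0.0025 m and z of plate in the frame of seat between 0.0085 and 0.0137 m and angle between the z axis of plate and the z axis of seat, either way round below 0.04 rad and angle between the x axis of plate and the x axis of seat, either way round below 0.04 rad and value of joint each of clip_left, clip_right below 0.09 rad and contact force between the fingers and plate above 0.3 N), for 0.1 s.
At the end, for the whole second after the job is handed in: The plate rests fully home on the three balls, tongue uphill: within 2.5 mm of its home position along and across the slope and within 2.5 mm of home height above the face, within 0.04 rad of parallel, both clips closed over its edges (below 0.09 rad), at rest and released (x of plate in the frame of seat between -0.0025 and 0.0025 m and y of plate in the frame of seat between -0.0025 and 0.0025 m and z of plate in the frame of seat between 0.0085 and 0.0137 m and angle between the z axis of plate and the z axis of seat, either way round below 0.04 rad and angle between the x axis of plate and the x axis of seat, either way round below 0.04 rad and value of joint each of clip_left, clip_right below 0.09 rad and linear speed of plate below 0.01 m/s and angular speed of plate below 0.1 rad/s); the robot touches nothing.
It fails at once if the glue bottle is shifted by more than 3 cm (distance of glue_bottle from where it was at the start of the episode above 0.03 m).
It fails at once if the tape roll is shifted by more than 3 cm (distance of tape_roll from where it was at the start of the episode above 0.03 m).
It fails at once if the neck block is shifted by more than 3 cm (distance of neck_block from where it was at the start of the episode above 0.03 m).
It fails at once if the glue bottle is tipped (angle between glue_bottle's own z axis and vertical above 0.35 rad).
It also fails if it takes over 43 s, if anything falls off the work surface, if the arm or the gripper's body presses on something with over 40 N, if the wrist force passes 120 N, or if a joint passes its speed limit or range.

## Working session

There is one attempt and no reset: what is moved stays moved. The work goes in short steps, each a Python script; the robot and the scene stay as the last script left them, time stands still between calls to the robot, and variables do not carry over. Pictures are saved under pics/ and viewed, at most 10 in all, crops included, and the job is handed in when it is done.

```bash
ls; mkdir -p pics; python3 - <<'E'
from station import *
import cv2,numpy as np
for n in ["scene","side","wrist"]:
    cv2.imwrite(f"pics/{n}0.png",read_camera(n)[:,:,::-1])
    print(n,{k:np.round(v,4).tolist() if not isinstance(v,str) else v for k,v in camera_info(n).items()})
a=[cv2.imread(f"pics/{n}0.png") for n in ["scene","side"]]
print(get_time(),get_tcp_pos(),get_ee_rot())
E
```

```text
pics
scene {'intrinsics': [[406.3575, 0.0, 284.9725], [0.0, 406.3575, 213.4472], [0.0, 0.0, 1.0]], 'T': [[0.7537, 0.405, -0.5176, 0.07], [-0.6572, 0.455, -0.6009, -0.5738], [-0.0078, 0.793, 0.6091, 0.6567], [0.0, 0.0, 0.0, 1.0]]}
side {'intrinsics': [[388.1106, 0.0, 282.8942], [0.0, 388.1106, 206.8577], [0.0, 0.0, 1.0]], 'T': [[-0.9544, 0.2035, -0.2184, 0.3862], [-0.2985, -0.638, 0.7098, 0.6675], [0.0051, 0.7426, 0.6697, 0.6664], [0.0, 0.0, 0.0, 1.0]]}
wrist {'intrinsics': [[368.403, 0.0, 279.5924], [0.0, 368.403, 209.5249], [0.0, 0.0, 1.0]], 'tool_from_camera': [[0.0, 0.9695, 0.2451, 0.0664], [1.0, -0.0001, 0.0004, -0.0003], [0.0004, 0.2451, -0.9695, -0.162], [0.0, 0.0, 0.0, 1.0]]}
0.15 [0.20223869 0.59093324 0.22209177] [-1.06743224e-04  1.64147690e-01  9.86435599e-01 -5.76948534e-04]
```

View pics/scene0.png

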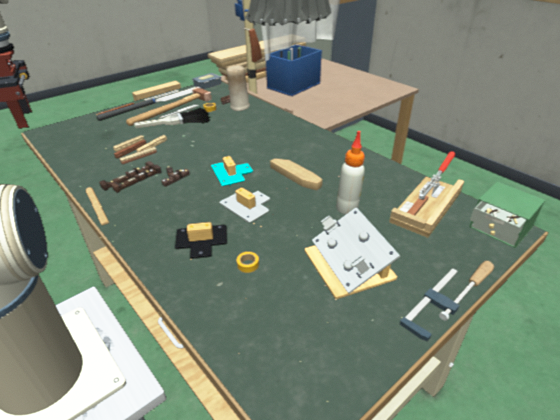

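View pics/side0.png

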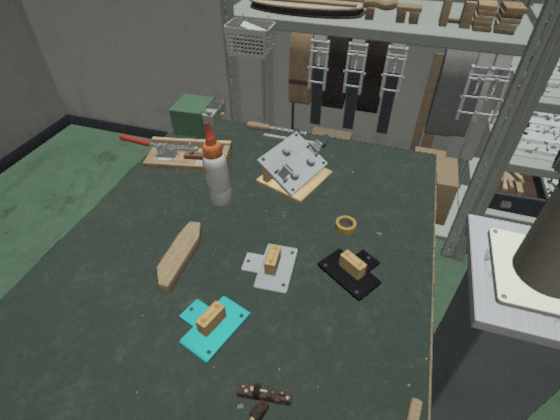

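The scene view shows the bare metal plate at about (245,205) with its grip block top at (246,195), and the mount with its three balls at about (353,250). The side view shows the plate at (272,265) and the mount at (292,163). Next I'll take rough positions and then look closely with the wrist camera.

```bash
cat > h.py <<'E'
from station import *
import cv2, numpy as np
from scipy.spatial.transform import Rotation as R
def q2R(q): return R.from_quat([q[1],q[2],q[3],q[0]]).as_matrix()
def R2q(M):
    q=R.from_matrix(M).as_quat(); return [q[3],q[0],q[1],q[2]]
def camT(n):
    i=camera_info(n)
    if n!="wrist": return np.array(i["intrinsics"]),np.array(i["T"])
    T=np.eye(4);T[:3,:3]=q2R(get_ee_rot());T[:3,3]=get_tcp_pos()
    return np.array(i["intrinsics"]),T@np.array(i["tool_from_camera"])
def rays(K,T,px):
    px=np.atleast_2d(np.float64(px)); d=np.c_[(px-K[:2,2])/[K[0,0],K[1,1]],np.ones(len(px))]*[1,-1,-1]
    return T[:3,3],(d@T[:3,:3].T)
def onplane(K,T,px,p0,n):
    o,d=rays(K,T,px); n=np.float64(n)
    return o+d*((np.float64(p0)-o)@n/(d@n))[:,None]
def tri(views):
    A=np.zeros((3,3));b=np.zeros(3);L=[]
    for K,T,px in views:
        o,d=rays(K,T,px);d=d[0]/np.linalg.norm(d[0]);P=np.eye(3)-np.outer(d,d);A+=P;b+=P@o;L.append((P,o))
    x=np.linalg.solve(A,b); return x,[float(np.linalg.norm(P@(x-o))) for P,o in L]
def proj(K,T,X):
    c=(np.atleast_2d(X)-T[:3,3])@T[:3,:3]*[1,-1,-1]
    return (c[:,:2]/c[:,2:])*[K[0,0],K[1,1]]+K[:2,2]
def down(yaw): # tool z down, tool x at world yaw
    c,s=np.cos(yaw),np.sin(yaw); return np.array([[c,s,0],[s,-c,0],[0,0,-1.]])
E
python3 - <<'E'
from h import *
S=camT("scene");D=camT("side")
print("bench plate",onplane(*S,[[246,195]],[0,0,.052],[0,0,1]),onplane(*D,[[273,252]],[0,0,.052],[0,0,1]))
# balls: scene/side
print("seat top ball",tri([(*S,(363,237)),(*D,(287,152))]))
print("seat L?",tri([(*S,(333,243)),(*D,(310,157))]), tri([(*S,(349,266)),(*D,(310,173))]))
for n in ("scene","side"):
    im=read_camera(n); p=(353,250) if n=="scene" else (292,165); 
    c=im[p[1]-55:p[1]+60,p[0]-65:p[0]+65]; cv2.imwrite(f"pics/{n}c.png",cv2.resize(c,None,fx=3,fy=3,interpolation=cv2.INTER_CUBIC)[:,:,::-1])
a=cv2.imread("pics/scenec.png");b=cv2.imread("pics/sidec.png");cv2.imwrite("pics/crop1.png",np.hstack([a,b]));print(a.shape)
E
```

```text
bench plate [[0.55987958 0.14936424 0.052     ]] [[0.56425743 0.15725323 0.052     ]]
seat top ball (array([ 0.63587355, -0.17612877,  0.07392743]), [0.0008189433412142844, 0.0008189433412144402])
seat L? (array([ 0.56532308, -0.15424408,  0.08530375]), [0.0010925926871118508, 0.0010925926871118632]) (array([ 0.57798545, -0.18327102,  0.01997564]), [0.010835923423719447, 0.010835923423719598])
(345, 390, 3)
```

View pics/crop1.png

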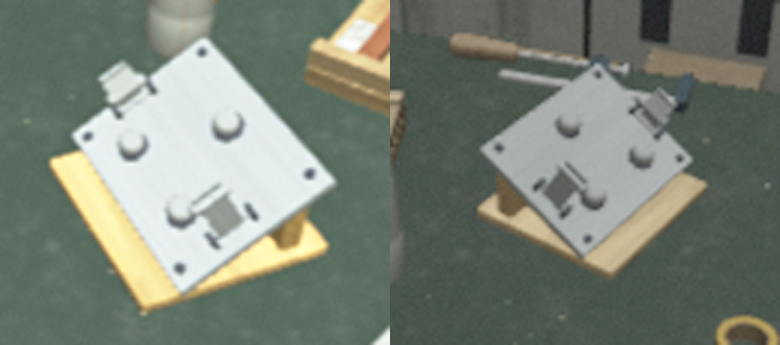

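The crops show the balls: in scene they are upper (228,126), left (131,145) and right (182,211); in side they are upper (569,125), left (594,197) and right (642,156). One clip stands at each side edge.

```bash
python3 - <<'E'
from h import *
S=camT("scene");D=camT("side")
s=lambda x,y:(x/3+288-.33,y/3+195-.33); d=lambda x,y:((x-390)/3+227-.33,y/3+110-.33)
B={}
for k,a,b in [("U",(228,126),(569,125)),("L",(131,145),(594,197)),("R",(182,211),(642,156))]:
    B[k],e=tri([(*S,s(*a)),(*D,d(*b))]); print(k,B[k].round(4),np.round(e,4))
n=np.cross(B["U"]-B["R"],B["L"]-B["R"]);n/=np.linalg.norm(n);print("n",n,"UL",np.linalg.norm(B["U"]-B["L"]),"UR",np.linalg.norm(B["U"]-B["R"]),"LR",np.linalg.norm(B["L"]-B["R"]), "expect 74.4,74.4,76")
yv=B["L"]-B["R"];yaw=np.arctan2(-yv[0],yv[1]);print("yaw",yaw)
c,s_=np.cos(yaw),np.sin(yaw);Rs=np.array([[c,-s_,0],[s_,c,0],[0,0,1]])@R.from_euler('y',-30,degrees=True).as_matrix()
loc=np.array([[36,0,6],[-28,38,6],[-28,-38,6]])*1e-3
O=np.mean([B[k]-Rs@l for k,l in zip("ULR",loc)],0);print("seat O",O)
# plate: tongue direction by block/plate masks -> wait for wrist. test IK
# plate view candidates: yaw of plate unknown ~0 ; tool x = +-plate y
for nm,P,M in [("plate",np.array([.561,.153,.25]),np.eye(3)),("seat",O+Rs@[-.007,0,.25],Rs),("seated",O+Rs@[-.007,0,.05],Rs)]:
  for sg in (1,-1):
    T=M@np.array([[0,sg,0],[sg,0,0],[0,0,-1.]])
    q=inverse_kinematics(list(P),R2q(T));print(nm,sg,None if q is None else np.round(q,2))
E
```

```text
U [ 0.6376 -0.1769  0.0748] [0.0003 0.0003]
L [ 0.5972 -0.1211  0.0432] [0.0002 0.0002]
R [ 0.5726 -0.1939  0.0435] [0.0006 0.0006]
n [-0.46126638  0.15991507  0.87273163] UL 0.07576944429670321 UR 0.07412455426667527 LR 0.07681751239355723 expect 74.4,74.4,76
yaw -0.3258714575587561
seat O [ 0.61079969 -0.16676328  0.05198438]
plate 1 [ 0.25  0.33  1.7  -0.    1.11  0.25]
plate -1 None
seat 1 [-0.25 -0.01  2.19 -0.09  0.44  0.14]
seat -1 None
seated 1 None
seated -1 None
```

```bash
python3 - <<'E'
from h import *
yaw=-.326;c,s_=np.cos(yaw),np.sin(yaw);Rs=np.array([[c,-s_,0],[s_,c,0],[0,0,1]])@R.from_euler('y',-30,degrees=True).as_matrix()
O=np.array([.6108,-.1668,.055]);T=np.array([[0,1,0],[1,0,0],[0,0,-1.]])
move_pose([.561-.0,.153,.26],R2q(T))
K,C=camT("wrist");cv2.imwrite("pics/w1.png",read_camera("wrist")[:,:,::-1]);np.savez("w1.npz",K=K,C=C,p=get_tcp_pos(),q=get_ee_rot())
print(get_time(),get_tcp_pos())
for h in (.25,.2,.15,.1,.08,.06,.05,.04,.03):
    q=inverse_kinematics(list(O+Rs@[-.007,0,h]),R2q(Rs@T));print(h,None if q is None else np.round(q,2))
E
```

```text
2.3417 [0.5607566  0.15390239 0.25991744]
0.25 [-0.25 -0.01  2.19 -0.09  0.45  0.14]
0.2 [-0.26  0.11  2.19 -0.11  0.33  0.16]
0.15 [-0.26  0.23  2.17 -0.15  0.22  0.2 ]
0.1 [-0.27  0.35  2.15 -0.25  0.12  0.3 ]
0.08 None
0.06 None
0.05 None
0.04 None
0.03 None
```

View pics/w1.png

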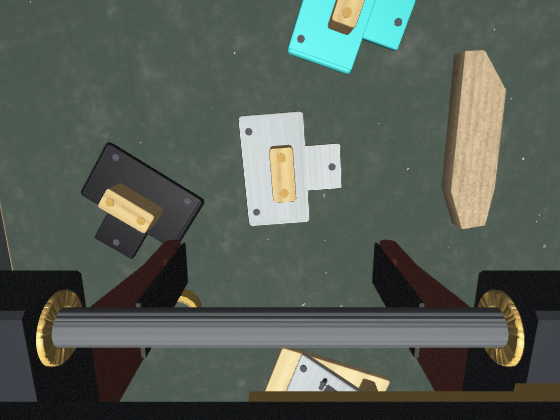

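The wrist view shows the plate with wide-part corners at about (239,117), (303,112), (309,222) and (249,225). The tongue ends at (340,144) and (341,188), and the block is at (283,175). When seated, joint 5 would sit in its dead zone, so I'll roll the tool sideways about the plate's x. The block faces allow this, so I'll check IK for it.

```bash
cat >> h.py <<'E'
def toolR(M,t): # tool orientation over a part with frame M, rolled t about part x
    return M@R.from_euler('x',t).as_matrix()@np.array([[0,1,0],[1,0,0],[0,0,-1.]])
def Rz(a): return R.from_euler('z',a).as_matrix()
def Rseat(y): return Rz(y)@R.from_euler('y',-30,degrees=True).as_matrix()
E
python3 - <<'E'
from h import *
Rs=Rseat(-.326);O=np.array([.6108,-.1668,.055])
for t in (.15,.2,.25,.3,-.15,-.2,-.25,-.3):
    r=[]
    for h in (.2,.1,.06,.034,.030):
        q=inverse_kinematics(list(O+Rs@[-.007,0,h]),R2q(toolR(Rs,t)));r.append(None if q is None else np.round(q[3:],2).tolist())
    print(t,r)
    
im=cv2.imread("pics/w1.png");d=np.load("w1.npz")
hsv=cv2.cvtColor(im,cv2.COLOR_BGR2HSV)
m=((hsv[...,2]>130)&(hsv[...,1]<50)|cv2.inRange(hsv,(8,60,120),(30,255,255))>0).astype(np.uint8)*255
m[:, :225]=0;m[240:]=0;m[:95]=0;m[:,360:]=0
m=cv2.morphologyEx(m,cv2.MORPH_CLOSE,np.ones((5,5)))
c=max(cv2.findContours(m,0,cv2.CHAIN_APPROX_NONE)[0],key=cv2.contourArea)
for e in (4,5,6,7):
    a=cv2.approxPolyDP(c,e,True)[:,0];print(e,len(a),a.tolist())
E
```

```text
0.15 [[0.52, 0.37, -0.53], [0.98, 0.21, -1.01], [1.28, 0.18, -1.31], [1.48, 0.17, -1.52], [1.51, 0.17, -1.55]]
0.2 [[0.66, 0.41, -0.71], [1.11, 0.27, -1.17], [1.34, 0.25, -1.4], [1.48, 0.24, -1.55], [1.5, 0.24, -1.57]]
0.25 [[0.78, 0.46, -0.85], [1.18, 0.33, -1.27], [1.36, 0.31, -1.45], [1.47, 0.31, -1.57], [1.49, 0.3, -1.59]]
0.3 [[0.87, 0.51, -0.96], [1.22, 0.4, -1.33], [1.37, 0.38, -1.49], [1.46, 0.37, -1.58], [1.47, 0.37, -1.6]]
-0.15 [[-0.62, 0.42, 0.75], [-1.01, 0.27, 1.15], [-1.23, 0.24, 1.36], None, None]
-0.2 [[-0.73, 0.47, 0.88], [-1.08, 0.34, 1.24], [-1.26, 0.31, 1.42], None, None]
-0.25 [[-0.81, 0.53, 0.98], [-1.13, 0.4, 1.31], [-1.27, 0.37, 1.45], None, None]
-0.3 [[-0.87, 0.59, 1.07], [-1.15, 0.47, 1.36], [-1.27, 0.44, 1.48], None, None]
4 11 [[301, 112], [239, 117], [251, 225], [307, 221], [307, 191], [322, 189], [324, 197], [324, 188], [341, 186], [339, 144], [305, 146]]
5 11 [[301, 112], [239, 117], [251, 225], [307, 221], [307, 191], [322, 189], [324, 197], [324, 188], [341, 186], [339, 144], [305, 146]]
6 11 [[301, 112], [239, 117], [251, 225], [307, 221], [307, 191], [322, 189], [324, 197], [324, 188], [341, 186], [339, 144], [305, 146]]
7 10 [[301, 112], [239, 117], [251, 225], [307, 221], [307, 191], [324, 197], [324, 188], [341, 186], [339, 144], [305, 146]]
```

```bash
cat >> h.py <<'E'
PL=np.array([[-50,62],[-50,-62],[20,-62],[20,-25],[58,-25],[58,25],[20,25],[20,62]])*1e-3
def fit2(A,B): # rigid 2d: B ~ R A + t
    a=A.mean(0);b=B.mean(0);z=np.sum((A[:,0]-a[0]+1j*(A[:,1]-a[1])).conj()*(B[:,0]-b[0]+1j*(B[:,1]-b[1])))
    y=np.angle(z);r=Rz(y)[:2,:2];t=b-r@a;return y,t,np.linalg.norm(A@r.T+t-B,axis=1)
E
python3 - <<'E'
from h import *
d=np.load("w1.npz")
px=np.array([[239,117],[250,225],[308,221],[307,191],[341,187],[339,144],[305,146],[302,112]])
W=onplane(d["K"],d["C"],px,[0,0,.014],[0,0,1])
y,t,e=fit2(PL,W[:,:2]);print("plate",y,t,(e*1e3).round(1))
S=camT("scene");D=camT("side");print("cap",tri([(*S,(355,158)),(*D,(212,150))]))
np.save("plate.npy",[*t,y])
Rs=Rseat(-.326);O=np.array([.6108,-.1668,.055])
Rp=Rz(y)
for n,P,M,z0 in [("seat",O,Rs,.211),("plate",np.array([*t,0]),Rp,.2)]:
    move_pose(list(P+M@[-.007,-.06,z0]),R2q(toolR(M,.2))); wait(.15)
    K,C=camT("wrist");im=read_camera("wrist")[:,:,::-1];cv2.imwrite(f"pics/v_{n}.png",im);np.savez(f"v_{n}.npz",K=K,C=C)
    print(n,get_time(),get_tcp_pos(),np.round(get_joint_pos(),2))
cv2.imwrite("pics/v2.png",np.hstack([cv2.imread(f"pics/v_{n}.png")[:300,160:520] for n in("seat","plate")]))
E
```

```text
plate 0.07593978613813752 [0.57014647 0.16234403] [1.8 2.2 1.8 0.7 1.2 1.  0.3 1.4]
cap (array([ 0.77556852, -0.0210504 ,  0.15087215]), [0.0012672104959869541, 0.0012672104959869199])
seat 3.8667 [ 0.48656812 -0.18720608  0.23432006] [-0.58  0.11  2.17  0.71  0.51 -0.88]
plate 5.225 [0.56754632 0.10073145 0.20023452] [ 0.05  0.38  1.77  0.24  1.01 -0.15]
```

View pics/v2.png

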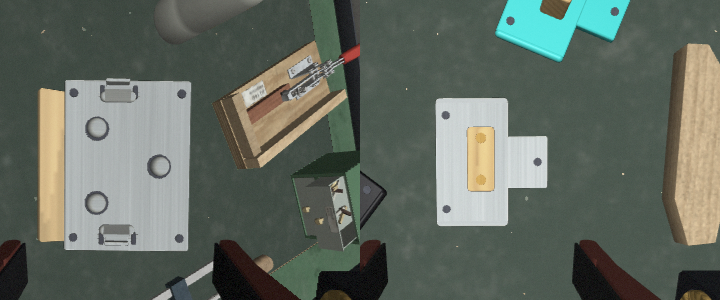

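Both views are clear. In the crop the seat is a rectangle spanning (65,80) to (190,249), with balls at (97,128), (97,203) and (159,166). The plate's wide part spans (436,98) to (508,226), its tongue reaches x = 547, and the block is at (481,158). Next are exact fits.

```bash
cat > fit.py <<'E'
from h import *
def polyfit(m,eps):
    m=cv2.morphologyEx(cv2.morphologyEx(m,cv2.MORPH_CLOSE,np.ones((7,7))),cv2.MORPH_OPEN,np.ones((7,7)))
    c=max(cv2.findContours(m,0,cv2.CHAIN_APPROX_NONE)[0],key=cv2.contourArea)
    a=cv2.approxPolyDP(c,eps,True)[:,0]; 
    # refine: line-fit each side, intersect
    idx=[int(np.where((c[:,0]==p).all(1))[0][0]) for p in a];L=[]
    for i in range(len(a)):
        s,e=idx[i],idx[(i+1)%len(a)]; seg=np.arange(s,e if e>s else e+len(c))%len(c)
        k=len(seg)//6+1; l=cv2.fitLine(c[seg[k:-k]],cv2.DIST_HUBER,0,.01,.01).ravel()
        L.append(np.cross([*l[2:],1],[l[2]+l[0],l[3]+l[1],1]))
    P=np.array([np.cross(L[i-1],L[i]) for i in range(len(a))]);return P[:,:2]/P[:,2:]
E
python3 - <<'E'
from fit import *
def grey(im,x0,x1,y0,y1,wood=True):
    h=cv2.cvtColor(im,cv2.COLOR_BGR2HSV);m=((h[...,2]>125)&(h[...,1]<45))
    if wood: m|=cv2.inRange(h,(8,60,100),(30,255,255))>0
    o=np.zeros(m.shape,np.uint8);o[y0:y1,x0:x1]=m[y0:y1,x0:x1]*255;return o
im=cv2.imread("pics/v_plate.png");d=np.load("v_plate.npz")
P=polyfit(grey(im,225,365,80,245),6);print(len(P),P.round(1).tolist())
if len(P)==8:
    W=onplane(d["K"],d["C"],P,[0,0,.014],[0,0,1])[:,:2]
    r=min((fit2(PL,np.roll(Q,k,0)) for Q in (W,W[::-1]) for k in range(8)),key=lambda r:r[2].sum())
    print("plate",r[0],r[1],(r[2]*1e3).round(2));np.save("plate.npy",[*r[1],r[0]])
# block top check
h=cv2.cvtColor(im,cv2.COLOR_BGR2HSV);m=cv2.inRange(h,(8,60,100),(30,255,255));o=np.zeros_like(m);o[115:205,250:350]=m[115:205,250:350]
c=max(cv2.findContours(o,0,cv2.CHAIN_APPROX_NONE)[0],key=cv2.contourArea);b=cv2.minAreaRect(c);print("block px",b,"world",onplane(d["K"],d["C"],b[0],[0,0,.045],[0,0,1]), "pred",np.r_[r[1],0]+Rz(r[0])@[-.007,0,.0])
# seat
im=cv2.imread("pics/v_seat.png");d=np.load("v_seat.npz");Rs=Rseat(-.326);O=np.array([.6108,-.1668,.055])
g=cv2.GaussianBlur(cv2.cvtColor(im,cv2.COLOR_BGR2GRAY),(3,3),0)[75:255,220:355]
cs=cv2.HoughCircles(g,cv2.HOUGH_GRADIENT_ALT,1,30,param1=150,param2=.5,minRadius=7,maxRadius=18)
B=(cs[0]+[220,75,0]) if cs is not None else None;print("circles",None if B is None else B.round(1).tolist())
m=grey(im,205,365,70,260,False);Q=polyfit(m,8);print("corners",Q.round(1).tolist())
O0=np.array([O[0],O[1],.055]);
if len(Q)==4:
    cl=np.array([[-65,88],[-65,-88],[65,-88],[65,88]])*1e-3
    y=-.326;O=O0
    for _ in range(4): # plane depends on yaw/origin
        W=(onplane(d["K"],d["C"],Q,O,Rseat(y)[:,2])-O)@Rseat(y)
        r=min((fit2(cl,np.roll(q,k,0)) for q in (W[:,:2],W[::-1,:2]) for k in range(4)),key=lambda r:r[2].sum())
        S=np.linalg.norm;O=O+Rseat(y)@[*r[1],0]
        # rotation in the face ~ yaw*cos30; slide O horizontally back to height 55
        n=Rseat(y)[:,2]; O=O.copy(); ray=O-d["C"][:3,3]; O=O+ray*((.055-O[2])/ray[2]); y+=r[0]/np.cos(np.pi/6)
    print("corners fit: O",O,"yaw",y,r[1]*1e3,(r[2]*1e3).round(2))
    if B is not None:
        W=(onplane(d["K"],d["C"],B[:,:2],O+Rseat(y)@[0,0,.008],Rseat(y)[:,2])-O)@Rseat(y);print("balls in seat",(W*1e3).round(1).tolist())
    np.save("seat.npy",[*O,y])
E
```

```text
8 [[236.0, 98.0], [236.0, 225.0], [307.0, 225.0], [307.0, 187.0], [347.0, 187.0], [347.0, 136.0], [307.0, 136.0], [307.0, 98.0]]
plate 0.07544024813121271 [0.56990675 0.16280138] [1.6  0.84 0.75 0.8  0.71 0.32 0.61 1.27]
block px ((280.0, 158.5), (63.0, 26.0), 90.0) world [[0.56325169 0.1627308  0.045     ]] pred [0.56292666 0.1622738  0.        ]
circles [[257.0, 127.0, 10.8], [257.0, 203.0, 10.6], [321.0, 166.0, 10.8]]
corners [[225.7, 79.4], [223.4, 248.5], [347.2, 250.7], [349.7, 81.4]]
corners fit: O [ 0.62797323 -0.1817192   0.055     ] yaw 1.188521081440942 [-38.75927173   7.80921227] [ 39.35 119.7   43.36  54.08]
balls in seat [[46.6, 71.6, 8.0], [-31.9, 48.2, 8.0], [16.5, -12.1, 8.0]]
```

```bash
python3 - <<'E'
from h import *
d=np.load("v_seat.npz")
Q=np.array([[225.7,79.4],[223.4,248.5],[347.2,250.7],[349.7,81.4]]);B=np.array([[257,127],[257,203],[321,166.]])
cl=np.array([[-65,88],[-65,-88],[65,-88],[65,88]])*1e-3; bl=np.array([[-28,38],[-28,-38],[36,0]])*1e-3
for nm,px,mod,z in (("corner",Q,cl,0),("ball",B,bl,.006)):
    y=-.326;O=np.array([.6108,-.1668,.055])
    for _ in range(6):
        M=Rseat(y);W=(onplane(d["K"],d["C"],px,O+M@[0,0,z],M[:,2])-O)@M
        r=fit2(mod,W[:,:2]);O=O+M@[*r[1],0];ray=O-d["C"][:3,3];O=O+ray*((.055-O[2])/ray[2]);y+=r[0]/np.cos(np.pi/6)
    print(nm,O.round(4),round(y,4),(r[2]*1e3).round(2), r[1]*1e3)
    np.save(f"seat_{nm}.npy",[*O,y])
a,b=np.load("seat_ball.npy"),np.load("seat_corner.npy");print(Rseat(a[3]).T@(b-a)[:3]*1e3)
E
```

```text
corner [ 0.6118 -0.1662  0.055 ] -0.3408 [1.44 1.03 0.58 1.7 ] [-6.27969898e-13  2.49980592e-10]
ball [ 0.6098 -0.1658  0.055 ] -0.3327 [0.79 0.38 0.74] [ 1.22306679e-10 -8.22620703e-12]
[ 1.75253869  0.25322863 -1.01182868]
```

```bash
python3 - <<'E'
from h import *
x,y,a=np.load("plate.npy");M=Rz(a);P=np.array([x,y,0]);q=R2q(toolR(M,.2))
move_pose(list(P+M@[-.007,0,.10]),q)
movel(list(P+M@[-.007,0,.023]),v=.1)
f0=get_ft_force();command_gripper(0.0)
print("width",get_grip_width()*88,"ff",get_finger_force(),"dF",get_ft_force()-f0,get_time())
movel(list(P+M@[-.007,0,.17]),v=.15)
print("width",get_grip_width()*88,get_finger_force(),get_ft_force()-f0,get_time(),get_tcp_pos())
K,C=camT("wrist");cv2.imwrite("pics/g_w.png",read_camera("wrist")[:,:,::-1]);np.savez("g_w.npz",K=K,C=C)
# pre-seat
s=np.load("seat_ball.npy");O=s[:3];Rs=Rseat(s[3]);qs=R2q(toolR(Rs,.2))
move_pose(list(O+Rs@[-.007,0,.034+.06]),qs);wait(.3)
print(get_time(),Rs.T@(get_tcp_pos()-O),np.round(get_joint_pos(),2),get_ft_force(),get_grip_width()*88)
np.savez("pre.npz",s=s)
I=[]
for n,c in (("scene",(353,240)),("side",(292,155))):
    im=read_camera(n)[:,:,::-1];cv2.imwrite(f"pics/pre_{n}.png",im);I.append(cv2.resize(im[c[1]-75:c[1]+75,c[0]-65:c[0]+65],None,fx=3,fy=3,interpolation=cv2.INTER_CUBIC))
cv2.imwrite("pics/pre.png",np.hstack(I))
E
```

```text
width 23.898225651919024 ff 29.99950110912323 dF [-0.17070626 -0.27331118 -0.91960751] 7.6833
width 23.448217191357923 29.999092519283295 [-0.61881283  0.17245185 -1.83184679] 8.8167 [0.56218282 0.16212438 0.16908032]
10.35 [-0.00673475  0.00078923  0.09399752] [-0.4   0.38  2.14  1.15  0.26 -1.2 ] [-0.18781234  0.0211306  -2.26115293] 24.097132075897207
```

View pics/g_w.png

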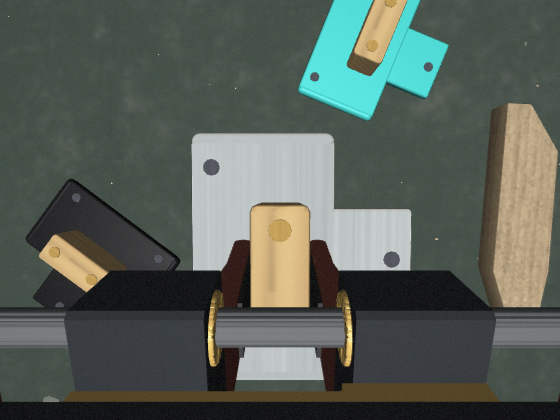

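View pics/pre.png

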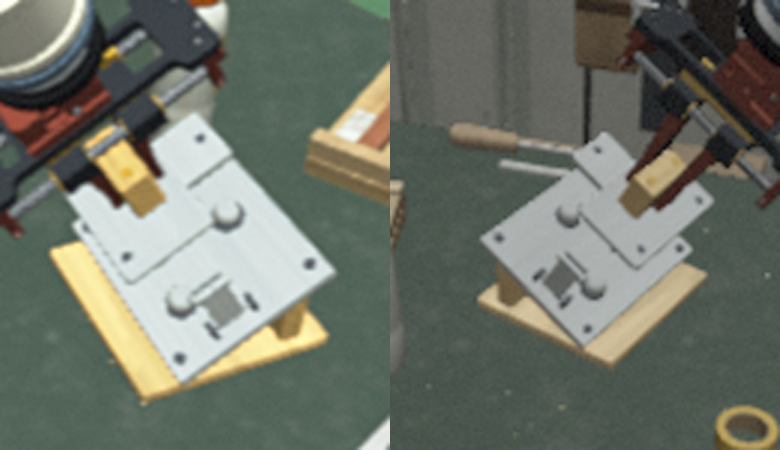

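The plate is held squarely, and the block shows no twist. In the wrist view the plate's left edge is at row 134 and the block end at row 204. In the scene and side views the plate hovers over the mount with the tongue uphill. Before pressing I'll compare these pixels with the predicted in-grip pose.

```bash
python3 - <<'E'
from h import *
d=np.load("g_w.npz");x,y,a=np.load("plate.npy");M=Rz(a)
# plate assumed frame at lift: tool at TCP => plate origin = tcp - M@[-.007,0,.023]
T=d["C"]@np.linalg.inv(np.array(camera_info("wrist")["tool_from_camera"]));tcp=T[:3,3]
Mt=T[:3,:3]@np.linalg.inv(toolR(np.eye(3),.2));P=tcp-Mt@[-.007,0,.023]
pts=np.array([[-50,62,14],[20,62,14],[58,25,16],[58,-25,16],[-19,28,52],[5,28,52],[-7,17.5,52],[-50,-62,16]])/1e3
print(proj(d["K"],d["C"],P+pts@Mt.T).round(1).tolist())
s=np.load("seat_ball.npy");O=s[:3];Rs=Rseat(s[3]);Rt=q2R(get_ee_rot());print("ori err",R.from_matrix(toolR(Rs,.2).T@Rt).as_rotvec(),(Rs.T@(get_tcp_pos()-O)*1e3).round(2))
# hole positions in wrist pic
im=cv2.imread("pics/g_w.png",0)
for (cx,cy) in ((211,167),(391,259)):
    w=im[cy-14:cy+14,cx-14:cx+14];m=cv2.moments((w<120).astype(np.uint8));print("hole",cx-14+m["m10"]/m["m00"],cy-14+m["m01"]/m["m00"])
K,S=camT("scene");print("balls scene",proj(K,S,O+np.array([[-28,38,6],[-28,-38,6],[36,0,6]])/1e3@Rs.T).round(1).tolist())
K,S=camT("side");print("balls side",proj(K,S,O+np.array([[-28,38,6],[-28,-38,6],[36,0,6]])/1e3@Rs.T).round(1).tolist())
E
```

```text
[[191.0, 131.9], [334.8, 131.9], [413.1, 208.1], [411.3, 309.5], [248.2, 204.4], [310.1, 204.5], [279.2, 231.4], [192.9, 382.7]]
ori err [-1.44317697e-05  4.68861428e-04 -6.79293198e-04] [-6.86  0.48 94.  ]
hole 210.7783251231527 166.8768472906404
hole 391.06115107913666 262.658273381295
balls scene [[331.1, 242.2], [347.5, 264.3], [362.7, 235.4]]
balls side [[294.9, 174.5], [310.8, 161.0], [286.5, 150.6]]
```

The in-grip pose matches to about 1–2 px (roughly 0.5–1 mm). Now I'll press in steps along the seat normal and log forces in the seat frame.

```bash
python3 - <<'E'
from h import *
s=np.load("seat_ball.npy");O=s[:3];Rs=Rseat(s[3])
f0=get_ft_force();t0=get_ft_torque()
def go(h,v,uf=None):
    r=movel(list(O+Rs@[-.007,0,.034+h]),v=v,until_force=uf)
    print(f"{h*1e3:5.1f}",r,(Rs.T@(get_tcp_pos()-O)*1e3).round(2),"F",(Rs.T@(get_ft_force()-f0)).round(1),"T",(Rs.T@(get_ft_torque()-t0)).round(2),round(get_time(),2));return r
go(.022,.06)
for h in (.017,.013,.010,.007,.005,.003,.0015,.0):
    if go(h,.02,40): break
cv2.imwrite("pics/p_scene.png",read_camera("scene")[165:315,288:418,::-1]);cv2.imwrite("pics/p_side.png",read_camera("side")[80:230,227:357,::-1])
cv2.imwrite("pics/p.png",np.hstack([cv2.resize(cv2.imread(f"pics/p_{n}.png"),None,fx=3,fy=3,interpolation=cv2.INTER_CUBIC) for n in("scene","side")]))
E
```

```text
22.0 False [-7.030e+00 -2.000e-02  5.608e+01] F [-0.2 -0.7 -0.2] T [0.04 0.01 0.02] 11.23
 17.0 False [-6.750e+00  3.000e-02  5.105e+01] F [1.  0.6 1.3] T [ 0.12 -0.15 -0.04] 11.63
 13.0 False [-6.85  0.13 47.17] F [ 0.  -0.2  5.9] T [ 0.35 -0.16 -0.  ] 11.98
 10.0 False [-6.92 -0.06 43.88] F [ 0.3 -0.9  2.2] T [ 0.2  -0.16 -0.07] 12.28
  7.0 False [-7.09 -0.17 40.55] F [-0.4 -0.6 -4.1] T [-0.09 -0.2  -0.05] 12.58
  5.0 False [-7.16 -0.18 38.6 ] F [ 0.4 -0.1 -7.2] T [-0.18 -0.08 -0.01] 12.83
  3.0 False [-7.19 -0.14 36.69] F [ 0.6  0.  -9. ] T [-0.2  -0.1   0.03] 13.08
  1.5 False [-7.210e+00  2.000e-02  3.536e+01] F [-0.3  1.5 -8.2] T [-0.09  0.09 -0.08] 13.33
  0.0 False [-7.75  0.15 34.38] F [-3.5  0.1  3.9] T [ 0.04  0.48 -0.09] 13.58
```

View pics/p.png

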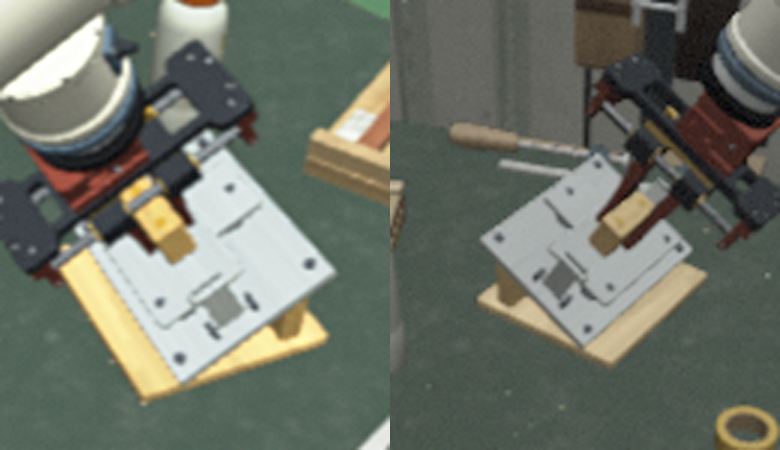

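Both clips have snapped over the edges: the force reversed to about 9 N of pull, then turned to contact at home height. I'll press a little further, compliantly in x, hold, and then release.

```bash
python3 - <<'E'
from h import *
s=np.load("seat_ball.npy");O=s[:3];Rs=Rseat(s[3]);f0=get_ft_force()
def rep(t): print(t,(Rs.T@(get_tcp_pos()-O)*1e3).round(2),"F",(Rs.T@(get_ft_force()-f0)).round(1),round(get_time(),2),round(get_finger_force(),1))
for x,h in ((-.0078,-.001),(-.0082,-.002),(-.0085,-.003)):
    r=movel(list(O+Rs@[x,0,.034+h]),v=.02,until_force=20);rep(h)
    if r: break
wait(.4);rep("hold")
command_gripper(.75);rep("open")
tR=toolR(Rs,.2);p=get_tcp_pos()
movel(list(p+Rs@[0,0,.08]),v=.1);wait(.3);rep("up")
move_pose(list(O+Rs@[-.007,-.06,.211]),R2q(tR));wait(.2)
K,C=camT("wrist");im=read_camera("wrist")[:,:,::-1];cv2.imwrite("pics/end.png",im[:320]);print(get_time())
pts=np.array([[58,25,27],[58,-25,27],[-50,62,25],[-50,-62,25],[20,62,25],[20,-62,25],[-7,0,63]])/1e3
print(proj(K,C,O+pts@Rs.T).round(1).tolist())
E
```

```text
-0.001 [-7.86  0.22 34.14] F [ 1.2 -2.2 13.7] 13.93 30.0
-0.002 [-7.87  0.27 33.78] F [ 1.7 -2.8 24.1] 14.18 30.0
-0.003 [-7.84  0.22 33.19] F [ 1.1 -4.4 30.9] 14.43 30.0
hold [-7.86  0.24 33.2 ] F [ 1.4 -3.2 31.5] 14.83 30.0
open [-8.570e+00  3.000e-02  3.092e+01] F [ 4.4 -0.1 -2.4] 15.64 0.0
up [-8.8400e+00  4.0000e-02  1.1058e+02] F [ 5.1  0.1 -3.1] 16.89 0.0
17.6833
[[349.1, 138.3], [348.6, 190.8], [236.1, 99.6], [236.7, 228.8], [309.3, 99.6], [308.8, 228.9], [281.0, 161.5]]
```

View pics/end.png

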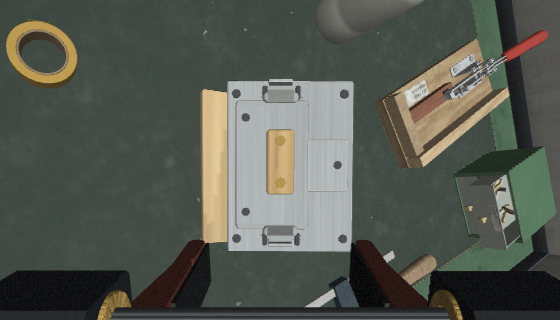

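The final view shows the plate centred on the seat, with its edges at (236,100), (236,228) and (348,139–191). That is within about 1–2 px of the predicted home position. Both clips lie over the side edges, and the gripper is clear.

```bash
python3 -c "
from station import *
print(job_done(),get_time())"
```

```text
the job is handed in; nothing more can be done
the job is handed in; nothing more can be done
```

The plate is seated on the three balls, tongue uphill, with both clips snapped over its edges; I released it and handed the job in just after 17.7 s of the 43 s allowed, but no verdict was shown to me.

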